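# Level the phone holder and work its guarded vacuum pedal

### The job

Get the phone held down for repair: turn the holder's tilt screw until the platform with the phone sits level, and swing the guard bar over the vacuum pedal fully aside to its stop. Only then press the pedal with the gripper's fingers right down to its stop, hold it there for about a second and let it come back up. Leave the platform level and the guard aside, and do not shift or knock over the other things on the bench.

Things in the scene. Friction and masses are not known exactly. Their poses are not given: they have to be found in the camera images.
- holder: Phone holder fixed to the bench: white base plate 125 (its x) x 235 (its y) x 12 mm carrying a hinged aluminium platform with a black phone clipped on it, and an upright tilt screw with a black wing knob. Origin on the bench under the base (base spans y -105 to +130 mm); z up. The platform's hinge runs along x at y = -90 mm, 75 mm high; the screw stands at x = 0, y = +105 mm.
- platform (a joint): Tilt of the holder's platform (plate 90 x 182 x 8 mm, the phone's face up to 13 mm above the hinge height), rad: 0 = level, negative = its free edge (next to the screw) hangs low. It is geared to the screw: platform = 0.08 x tilt_screw. It starts 0.05 to 0.19 low.
- tilt_screw (a joint): Angle of the wing knob, rad, growing anticlockwise seen from above; 0 = platform level, and then the wing's long side is parallel to the platform's hinge (holder's x). Starts between -2.3 and -0.7; anticlockwise raises the free edge; it can be overturned (stops at -2.8 and +1.0). Friction about 0.12 N m; stays where left.
- screw_grip (a point): Point to grip on the axis of the wing knob, 114 mm above the bench. The wing is a black upright bar 64 long x 14 thick x 36 mm tall (92 to 128 mm above the bench); its long side is this point's x axis and turns with the knob.
- pedal_unit: Vacuum pedal fixed to the bench: dark steel base plate 170 (its x, from -90 to +80 mm) x 145 (its y, -60 to +85 mm) x 12 mm, with a steel pedal with ribbed rubber pad and a swing-aside guard bar above it. Origin on the bench; z up. The pedal's hinge runs along y at x = +60 mm, 45 mm high; its free end points to -x.
- pedal (a joint): Spring pedal (80 mm wide, 145 mm long), rad: 0 = up (free end about 75 mm high), grows as pressed; 0.24 = down on its stop, when the tread lies level with its top about 52 mm high. Takes about 4 N at the pad to start and 11 N at the stop; springs back.
- pedal_pad (a point): Point to press: top of the rubber pad, 110 mm from the hinge, on the pedal's centre line; 78 mm high when up, 52 mm when down; moves with the pedal.
- guard (a joint): Swing of the guard bar about its upright pin, rad, growing anticlockwise seen from above: 0 = across the pedal (bar points to the unit's -y), 1.6 = its stop, fully aside along the unit's +y side (bar points to +x). Starts at 0 to 0.35. Light friction (0.08 N m); stays where left.
- guard_post (a point): Middle of the black upright round post on the guard bar's free end: 16 mm across, 45 mm tall (98 to 143 mm above the bench), this point 124 mm high, 110 mm from the pin. The bar is flat aluminium, 138 x 46 x 8 mm, top 98 mm above the bench, and carries the post on top.
- guard_pivot (a point): On the axis of the guard's pin, on the bar's top, 98 mm above the bench (at x = -50, y = +70 mm of the pedal unit).
- spray_can: loose white spray can, 52 mm across, 190 mm tall, standing; origin at the underside's centre. Bystander: leave alone.
- alcohol_bottle: loose white bottle, 52 mm across, 150 mm tall, standing near the far side of the holder's screw; origin at the underside's centre. Bystander: leave alone.
- flux_jar: loose squat amber jar, 44 mm across, 50 mm tall, beside the pedal unit; origin at the underside's centre. Bystander: leave alone.
- screwdriver: loose screwdriver 160 mm long lying on the bench along its x axis, robot's side of the holder. Bystander: leave alone.
- spare_phone: loose black phone 146 x 72 x 9 mm lying flat; origin at the underside's centre. Bystander: leave alone.
- tip_cup: loose clear cup, 72 mm across, 70 mm tall, with sticks standing up to 126 mm; origin at the underside's centre. Bystander: leave alone.
- wrench: loose steel wrench 150 mm long lying flat. Bystander: leave alone.

How it is judged (in metres and radians):
On the way, in this order (a step that is already met when the one before it is completed fails the run):
1. the platform is level and the guard is fully aside, with the pedal still up (value of joint platform between -0.02 and 0.02 rad and value of joint guard above 1.45 rad and value of joint pedal below 0.05 rad), for 0.2 s.
2. the fingers hold the pedal down on its stop, with the platform level and the guard aside (value of joint platform between -0.02 and 0.02 rad and value of joint guard above 1.45 rad and value of joint pedal above 0.215 rad and contact force between the fingers and pedal_unit above 2 N), for 0.6 s.
At the end, for the whole second after the job is handed in: The platform is level within 0.02 rad (1.1 degrees), the guard stands aside (over 1.45 of its 1.6 rad) and the pedal, after being held on its stop (over 0.215 of 0.24 rad) by the fingers for 0.6 s, is up again (under 0.05 rad) (all of step 1); the robot touches nothing.
It fails at once if the pedal is pressed (over 0.08 rad) while the platform is off level (more than 0.03 rad) or the guard is not aside (under 1.4 rad) (value of joint pedal above 0.08 rad and (value of joint platform below -0.03 rad or value of joint platform above 0.03 rad or value of joint guard below 1.4 rad)).
It fails at once if a bystander is shifted by more than 40 mm or, if standing, tipped over (distance of any of spray_can, alcohol_bottle, flux_jar, screwdriver, spare_phone, tip_cup, wrench from where it was at the start of the episode above 0.04 m or angle between any of spray_can, alcohol_bottle, flux_jar, tip_cup's own z axis and vertical above 0.5 rad).
It also fails if it takes over 72 s, if anything falls off the work surface, if the arm or the gripper's body presses on something with over 40 N, if the wrist force passes 120 N, or if a joint passes its speed limit or range.

### The arm

A 6-joint arm with a two-finger parallel gripper is mounted at the origin on the work surface. World frame = base frame: x ahead of the robot, y to its left, z up, the work surface at z = 0. Lengths are in m, angles in degrees, forces in N, time in s.
With the tool pointing down it reaches from about 0.3 to 0.75 m from the base axis. Payload 8.5 kg.
Tool frame: the origin (TCP) lies on the centre line of the jaws, within the pads' length; the fingertips stand 19 mm ahead of it and the grasp point (between the pads) is the TCP; z points along the fingers, x is the direction in which the jaws open and shut, and the axes are right-handed (so a half turn about z gives the same grasp; the last joint's range is limited). The gripper opens to 85 mm and grips with 20 to 120 N. Pads are 22 mm wide; open, the fingers measure 114 mm over their backs; the gripper's body (76 mm by 85 mm) begins 54 mm behind the grasp point. The pads swing forward as they close: fully open they stand 13 mm farther back than shut.
Start: joints at [-83.153, 21.807, 74.336, -0, 83.858, -12.336], TCP at [0.181, -0.519, 0.25] pointing down, gripper open.
Joint ranges: [-178.18, 178.18], [-50.72, 133.34], [12.68, 142.11], [-81.47, 261.47], [9.98, 163.14], [-165.26, 165.26]. Speed limits (degrees/s): [136.94, 136.94, 180, 180, 180, 180].

### API

Orientations are given as a 3x3 rotation matrix whose columns are the frame's x, y, z axes.
In Python, from rig import env, cams, order gives the robot as it stands.
- The arm moves only by the tool step_arm, never from a script. Its argument "steps" is a list of rows, each an object with "xyz": the shift along the tool's x, y, z normalised to -1 to 1, where 1 is 0.04 m, a list of three; "turn": the turn, a rotation vector about the tool's x, y, z normalised to -1 to 1, where 1 is 0.08 rad, a list of three; "gripper": the gripper command: -1 is shut, 1 is fully open, values between are in proportion. A call has 1 to 20 rows; each row shifts and turns the commanded pose from where the row before left it, along the tool's axes as they then stand; what a row does not reach is not made up. A row lasts 1/12 s, in which the tool goes at most 41.7 mm and 7.16 degrees, less where a joint would pass 70% of its speed; a pose out of reach is approached as far as the arm can. A call with a number of a shift or a turn outside -1 to 1 is refused whole. A call with a gripper value outside its range is refused whole. The fingers move at their own pace and stop on an object; "squeeze" is the grip in N (left out, the last holds). Time passes only in rows, so rows that do not move let the fingers close. It gives the time, the measured TCP pose, the force and the opening at its end, in the units of the state.
- env.observe(): the state, without advancing time (a new reading comes with each control period).
- cams.get_image(name): name is "scene" or "top" or "wrist"; returns (picture, depth): 420x560x3 uint8, red, green, blue; 420x560 float32, m along the optical axis (not along the pixel's ray), 0 where there is no reading.
- cams.camera_info(name): a dict with "fx", "fy", "cx", "cy" (pixels), "extrinsics" (4x4, takes a point from camera to world coordinates). Camera axes: x right, y down, z forward; pixel columns grow to the right and rows downward; lengths in m; the calibration is good to about 2 mm. A picture is of the moment at which its call begins: read the wrist's pose just before it. camera_info takes no time and is no camera call; for the wrist camera it gives the pose at the moment of the call.
- order.close_job(): hands the job in, once; it reports no verdict.
The state is a dict: "time_s": time; "q": joint angles; "qvel": joint speeds; "joint_efforts": joint torques, N m; "position": TCP position; "tool_rot": TCP orientation; "ft_force": force on the tool from outside, world axes, zero at the start; "wrist_torque": the same for the moment, N m; "grip_width": finger opening in m.
Only numpy, scipy, OpenCV 4.12 (cv2) and the standard library are available. Lean on these libraries where they do the work, as an engineer would, in place of code of your own. Each camera call takes 0.05 s, during which the arm holds its last target. There are 200 camera calls.

## Working session

There is one attempt and no reset: what is moved stays moved. The work goes in short steps, Python scripts to look and compute and a tool call to move; the robot and the scene stay as the last step left them, time stands still between calls to the robot, and variables do not carry over. Pictures are saved under pics/ and viewed, about 8 in all and at most 12, crops included, and the job is handed in when it is done.

Besides the shell and the picture viewer there is one more tool, called in YAML: its name, and indented under it one key for each argument. step_arm: Moves the arm, as the interface text tells. Scaled input: -1 to 1 covers 0.04 m each way for a shift and 0.08 rad each way for a turn. Its arguments: {"type":"object","properties":{"steps":{"type":"array"},"squeeze":{"type":"number"}},"required":["steps"]}

```bash
mkdir -p pics
cat > h.py <<'E'
import numpy as np, cv2
from rig import env, cams, order
def grab(n,save=None):
    info=cams.camera_info(n); im,d=cams.get_image(n)
    if save: cv2.imwrite('pics/'+save,cv2.cvtColor(im,cv2.COLOR_RGB2BGR)); np.savez('pics/'+save+'.npz',d=d,T=info['extrinsics'],K=[info[k] for k in('fx','fy','cx','cy')],im=im)
    return im,d,info
def cloud(f):
    z=np.load('pics/'+f+'.npz'); d=z['d'];fx,fy,cx,cy=z['K'];v,u=np.mgrid[:d.shape[0],:d.shape[1]]
    P=np.stack([(u-cx)/fx*d,(v-cy)/fy*d,d,np.ones_like(d)],-1)@np.array(z['T']).T
    return P[...,:3],d,z['im']
E
python3 - <<'E'
from h import *
for n in('top','scene'):
    im,d,i=grab(n,n+'0.png'); print(n,i)
a=cv2.imread('pics/top0.png');
s=env.observe();print(s)
E
```

```text
top {'fx': 473.55825859598013, 'fy': 473.55825859598013, 'cx': 277.34642804144283, 'cy': 207.92042071678588, 'extrinsics': array([[-2.76328650e-02, -9.97601659e-01,  6.34614361e-02,
         4.58445945e-01],
       [-9.99618122e-01,  2.75890942e-02, -1.56609242e-03,
         9.00833858e-02],
       [-1.88507137e-04, -6.34804772e-02, -9.97983063e-01,
         1.49154265e+00],
       [ 0.00000000e+00,  0.00000000e+00,  0.00000000e+00,
         1.00000000e+00]])}
scene {'fx': 447.9324005865646, 'fy': 447.9324005865646, 'cx': 286.9192914647333, 'cy': 207.4592577534676, 'extrinsics': array([[ 0.05295926,  0.78671926, -0.61503506,  1.25172342],
       [ 0.99850792, -0.04993008,  0.0221114 ,  0.07022778],
       [-0.01331329, -0.61528839, -0.78818967,  0.97937741],
       [ 0.        ,  0.        ,  0.        ,  1.        ]])}
{'time_s': 0.1, 'q': array([-8.31533820e+01,  2.18374716e+01,  7.43794472e+01, -6.61613024e-04,
        8.38592296e+01, -1.23358704e+01]), 'qvel': array([-0.02628026, -0.0964213 , -0.20189279, -0.04190819,  0.012406  ,
        0.00654257]), 'joint_efforts': array([ 3.74823867e-03, -4.49218512e+01, -2.31658566e+01, -1.52238363e-04,
        3.62280392e-03, -4.01720641e-06]), 'position': array([ 0.18068252, -0.5192167 ,  0.24977598]), 'tool_rot': array([[ 3.28579059e-01, -9.44476454e-01, -1.69836400e-04],
       [-9.44475574e-01, -3.28578990e-01,  1.31819288e-03],
       [-1.30080681e-03, -2.72724245e-04, -9.99999117e-01]]), 'ft_force': array([-0.26640092,  0.41065607,  0.94811423]), 'wrist_torque': array([0.00089736, 0.02397227, 0.01251138]), 'grip_width': 0.08576692127804171}
```

View pics/top0.png

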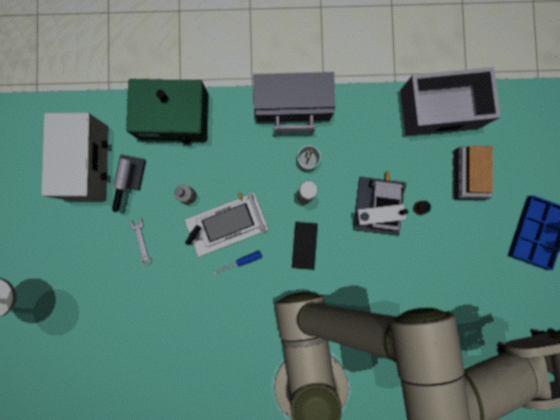

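View pics/scene0.png

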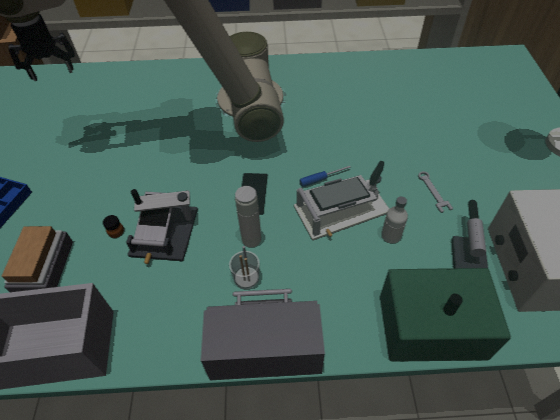

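Top view: the holder is at (227,225) with its wing knob at (193,234). The pedal unit is at (380,206), with the guard pin at about (365,215) and the post at about (404,211). The scene view agrees. Next I measure with the depth images.

```bash
cat > m.py <<'E'
from h import *
P,d,im=cloud('top0.png')
def box(P,im,c,r,lo,hi,col=None):
    m=(np.hypot(P[...,0]-c[0],P[...,1]-c[1])<r)&(P[...,2]>lo)&(P[...,2]<hi)
    if col is not None: m&=col(im.astype(int))
    return m
def rect(m,P,n):
    q=P[m]
    if len(q)<4: print(n,len(q));return
    r=cv2.minAreaRect(q[:,:2].astype(np.float32)*1000); print(n,len(q),np.round(r[0],1),np.round(r[1],1),round(r[2],1),'z',np.round(np.percentile(q[:,2],[5,50,95]),3))
dark=lambda i:i.max(-1)<60
light=lambda i:i.min(-1)>110
for f in('top0.png','scene0.png'):
    P,d,im=cloud(f); print(f)
    w=P[234,193] if 'top' in f else P[172,377]
    g=P[211,404] if 'top' in f else P[197,137]
    print(w,g)
    rect(box(P,im,w,.06,.09,.14,dark),P,'wing')
    rect(box(P,im,g,.04,.102,.16,dark),P,'post')
    rect(box(P,im,g+[0,.06,0],.13,.088,.104,light),P,'bar')
    h=P[220,228] if 'top' in f else P[193,340]
    rect(box(P,im,h,.16,.006,.02,light),P,'hbase')
    rect(box(P,im,h,.16,.04,.11),P,'plat')
    p=P[206,380] if 'top' in f else P[235,155]
    rect(box(P,im,p,.13,.007,.018,dark),P,'pbase')
a=cv2.imread('pics/top0.png'); b=cv2.imread('pics/scene0.png')
A=np.hstack([cv2.resize(a[180:270,170:280],(400,328),interpolation=2),cv2.resize(a[160:250,340:450],(400,328),interpolation=2)])
B=np.hstack([cv2.resize(b[150:240,285:395],(400,328),interpolation=2)[:270],cv2.resize(b[180:270,95:205],(400,328),interpolation=2)[:270]])
cv2.imwrite('pics/c0.png',np.vstack([A,B]))
E
python3 m.py
```

```text
top0.png
[0.47675023 0.33243523 0.12802677] [ 0.52530054 -0.27225863  0.14531503]
wing 127 [474.2 332.9] [19.8 59.3] 60.6 z [0.094 0.127 0.134]
post 26 [ 524.1 -274.2] [12.5  8.5] 87.5 z [0.113 0.14  0.147]
bar 575 [ 509.5 -220.1] [ 68.8 136.6] 5.2 z [0.094 0.099 0.103]
hbase 921 [477.  238.7] [189.4 234.9] 19.5 z [0.008 0.013 0.018]
plat 2085 [550.4 256.6] [187.9 219.7] 15.3 z [0.067 0.081 0.095]
pbase 315 [ 547.8 -254.7] [192.8 163.9] 81.1 z [0.009 0.013 0.017]
scene0.png
[0.48540736 0.33100721 0.12627973] [ 0.53184195 -0.2735162   0.12877484]
wing 170 [477.7 335.2] [16.9 63.9] 56.1 z [0.095 0.124 0.131]
post 91 [ 527.3 -277.4] [13.1 16.4] 79.4 z [0.107 0.131 0.146]
bar 574 [ 520.6 -222. ] [ 46.7 135.5] 5.1 z [0.097 0.1   0.103]
hbase 710 [474.6 235. ] [190.3 235.3] 19.4 z [0.01  0.013 0.016]
plat 2419 [533.7 239.5] [186.2 230.5] 2.2 z [0.062 0.08  0.096]
pbase 1395 [ 551.4 -260.3] [197.9 166.1] 81.1 z [0.01  0.014 0.017]
```

View pics/c0.png

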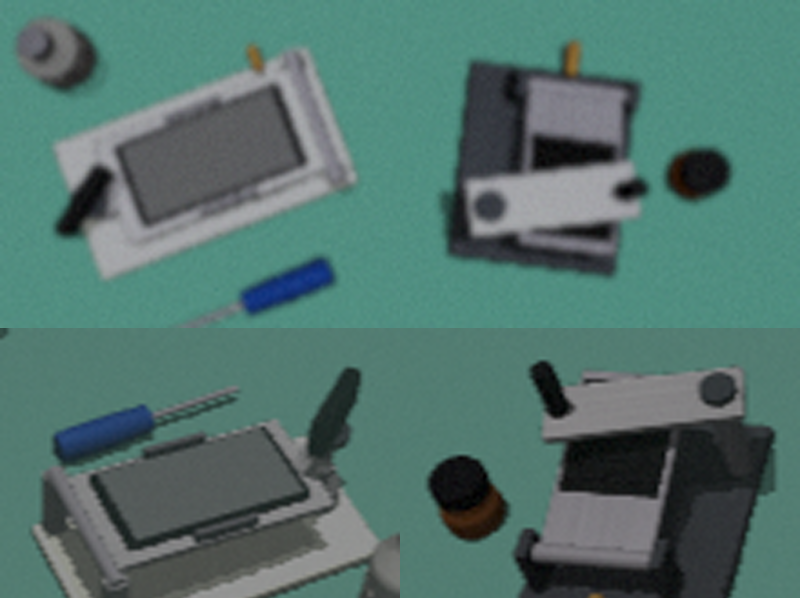

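Estimates from the crop:

| Item | Value |
|---|---|
| Wing centre | (0.476, 0.334) |
| Wing direction | about -33° |
| Holder yaw | about 19.4° |
| Screw still to turn | about +52° |
| Guard post | (0.526, -0.276) |
| Guard bar direction | about -85° |
| Pedal unit yaw | about -9° |

I'll go above the post with the jaws along the tangent of its arc.

step_arm:
  steps:
    - {"xyz": [0,0,0],"turn": [0,0,-1],"gripper": 1}
    - {"xyz": [0,0,0],"turn": [0,0,-1],"gripper": 1}
    - {"xyz": [0,0,0],"turn": [0,0,-1],"gripper": 1}
    - {"xyz": [0,0,0],"turn": [0,0,-1],"gripper": 1}
    - {"xyz": [0,0,0],"turn": [0,0,-1],"gripper": 1}
    - {"xyz": [0,0,0],"turn": [0,0,-1],"gripper": 1}
    - {"xyz": [0,0,0],"turn": [0,0,-1],"gripper": 1}
    - {"xyz": [0,0,0],"turn": [0,0,-1],"gripper": 1}
    - {"xyz": [0,0,0],"turn": [0,0,-1],"gripper": 1}
    - {"xyz": [0,0,0],"turn": [0,0,-1],"gripper": 1}
    - {"xyz": [0,0,0],"turn": [0,0,-1],"gripper": 1}
    - {"xyz": [0,0,0],"turn": [0,0,-1],"gripper": 1}
    - {"xyz": [0,0,0],"turn": [0,0,-1],"gripper": 1}
    - {"xyz": [0,0,0],"turn": [0,0,-1],"gripper": 1}
    - {"xyz": [0,0,0],"turn": [0,0,-1],"gripper": 1}
    - {"xyz": [0,0,0],"turn": [0,0,-1],"gripper": 1}
    - {"xyz": [0,0,0],"turn": [0,0,-0.54],"gripper": 1}
    - {"xyz": [0,0,0],"turn": [0,0,0],"gripper": 1}
    - {"xyz": [0,0,0],"turn": [0,0,0],"gripper": 1}

```text
time_s: 1.68
position: [0.1807, -0.5194, 0.25]
tool_rot: [[0.996, 0.086, -0.0], [0.086, -0.996, 0.001], [-0.0, -0.001, -1.0]]
ft_force: [-0.2, -0.2, -0.2]
grip_width: 0.0853
```

step_arm:
  steps:
    - {"xyz": [0.76,-0.44,0],"turn": [0,0,0],"gripper": 1}
    - {"xyz": [0.76,-0.44,0],"turn": [0,0,0],"gripper": 1}
    - {"xyz": [0.76,-0.44,0],"turn": [0,0,0],"gripper": 1}
    - {"xyz": [0.76,-0.44,0],"turn": [0,0,0],"gripper": 1}
    - {"xyz": [0.76,-0.44,0],"turn": [0,0,0],"gripper": 1}
    - {"xyz": [0.76,-0.44,0],"turn": [0,0,0],"gripper": 1}
    - {"xyz": [0.76,-0.44,0],"turn": [0,0,0],"gripper": 1}
    - {"xyz": [0.76,-0.44,0],"turn": [0,0,0],"gripper": 1}
    - {"xyz": [0.76,-0.44,0],"turn": [0,0,0],"gripper": 1}
    - {"xyz": [0.76,-0.44,0],"turn": [0,0,0],"gripper": 1}
    - {"xyz": [0.76,-0.44,0],"turn": [0,0,0],"gripper": 1}
    - {"xyz": [0.76,-0.44,0],"turn": [0,0,0],"gripper": 1}
    - {"xyz": [0,0,0],"turn": [0,0,0],"gripper": 1}
    - {"xyz": [0,0,0],"turn": [0,0,0],"gripper": 1}
    - {"xyz": [0,0,0],"turn": [0,0,0],"gripper": 1}

```text
time_s: 2.93
position: [0.5255, -0.2774, 0.2501]
tool_rot: [[0.996, 0.086, -0.001], [0.086, -0.996, 0.0], [-0.001, -0.0, -1.0]]
ft_force: [0.8, -1.9, -0.1]
grip_width: 0.0856
```

```bash
cat > w.py <<'E'
from m import *
import sys
def main(f,c,zlo,zhi):
    P,d,im=cloud(f)
E
sed -i '/^for f in/,$d' m.py
python3 - <<'E'
from m import *
grab('wrist','w1.png'); P,d,im=cloud('w1.png'); s=env.observe(); print(s['position'],s['tool_rot'][:,0],s['q'])
c=(.526,-.276)
rect(box(P,im,c,.03,.125,.155),P,'post')
rect(box(P,im,(.516,-.22),.1,.094,.102,light),P,'bar')
rect(box(P,im,(.516,-.22),.1,.094,.102),P,'bar any')
E
```

```text
[ 0.52513633 -0.27777894  0.25020436] [ 9.96323704e-01  8.56670783e-02 -4.77790942e-04] [-3.92795791e+01  2.63155712e+01  6.69530084e+01 -1.26935659e-02
  8.67572803e+01 -4.41932423e+01]
post 400 [ 525.7 -274.6] [15.2 15.3] 74.3 z [0.129 0.143 0.144]
bar 1579 [ 518.5 -194.7] [45.3 92. ] 4.5 z [0.097 0.099 0.1  ]
bar any 7503 [ 520.7 -217.1] [ 46.1 136.7] 5.0 z [0.097 0.099 0.1  ]
```

View pics/w1.png

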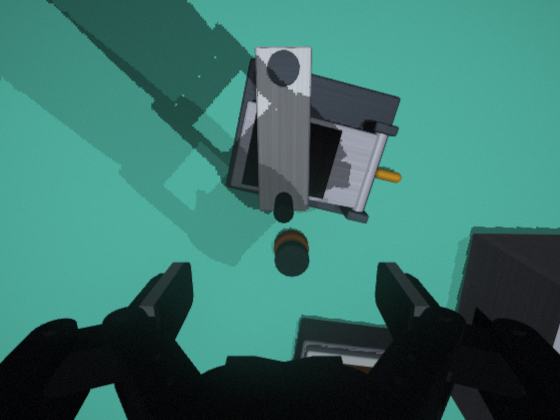

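The wrist view shows the bar vertical in the picture, with the pin at (284,68), the post at (284,207) and the jar below it at (291,252). The post measures (0.5257, -0.2746). I'll correct, go down and grip it.

step_arm:
  steps:
    - {"xyz": [0.02,-0.08,0.5],"turn": [0,0,0],"gripper": 1}
    - {"xyz": [0,0,0.5],"turn": [0,0,0],"gripper": 1}
    - {"xyz": [0,0,0.5],"turn": [0,0,0],"gripper": 1}
    - {"xyz": [0,0,0.5],"turn": [0,0,0],"gripper": 1}
    - {"xyz": [0,0,0.5],"turn": [0,0,0],"gripper": 1}
    - {"xyz": [0,0,0.5],"turn": [0,0,0],"gripper": 1}
    - {"xyz": [0,0,0.1],"turn": [0,0,0],"gripper": 1}
    - {"xyz": [0,0,0],"turn": [0,0,0],"gripper": 1}
    - {"xyz": [0,0,0],"turn": [0,0,0],"gripper": -0.7}
    - {"xyz": [0,0,0],"turn": [0,0,0],"gripper": -0.7}
    - {"xyz": [0,0,0],"turn": [0,0,0],"gripper": -0.7}
    - {"xyz": [0,0,0],"turn": [0,0,0],"gripper": -0.7}
    - {"xyz": [0,0,0],"turn": [0,0,0],"gripper": -0.7}
    - {"xyz": [0,0,0],"turn": [0,0,0],"gripper": -0.7}
    - {"xyz": [0,0,0],"turn": [0,0,0],"gripper": -0.7}
    - {"xyz": [0,0,0],"turn": [0,0,0],"gripper": -0.7}
    - {"xyz": [0,0,0],"turn": [0,0,0],"gripper": -0.7}
    - {"xyz": [0,0,0],"turn": [0,0,0],"gripper": -0.7}
  squeeze: 20

```text
time_s: 4.48
position: [0.5264, -0.2741, 0.1267]
tool_rot: [[0.996, 0.087, 0.0], [0.087, -0.996, -0.0], [0.0, 0.0, -1.0]]
ft_force: [-0.7, 0.1, 5.3]
grip_width: 0.0149
```

step_arm:
  steps:
    - {"xyz": [0.11,-0.002,0],"turn": [0,0,-0.5],"gripper": -0.7}
    - {"xyz": [0.22,-0.009,0],"turn": [0,0,-1],"gripper": -0.7}
    - {"xyz": [0.22,-0.009,0],"turn": [0,0,-1],"gripper": -0.7}
    - {"xyz": [0.22,-0.009,0],"turn": [0,0,-1],"gripper": -0.7}
    - {"xyz": [0.22,-0.009,0],"turn": [0,0,-1],"gripper": -0.7}
    - {"xyz": [0.22,-0.009,0],"turn": [0,0,-1],"gripper": -0.7}
    - {"xyz": [0.22,-0.009,0],"turn": [0,0,-1],"gripper": -0.7}
    - {"xyz": [0.22,-0.009,0],"turn": [0,0,-1],"gripper": -0.7}
    - {"xyz": [0.22,-0.009,0],"turn": [0,0,-1],"gripper": -0.7}
    - {"xyz": [0.22,-0.009,0],"turn": [0,0,-1],"gripper": -0.7}
    - {"xyz": [0,0,0],"turn": [0,0,0],"gripper": -0.7}

```text
time_s: 5.4
position: [0.5989, -0.2351, 0.1266]
tool_rot: [[0.657, 0.753, -0.003], [0.753, -0.657, 0.002], [-0.0, -0.003, -1.0]]
ft_force: [-6.3, 5.0, 7.8]
grip_width: 0.0154
```

step_arm:
  steps:
    - {"xyz": [0.22,-0.009,0],"turn": [0,0,-1],"gripper": -0.7}
    - {"xyz": [0.22,-0.009,0],"turn": [0,0,-1],"gripper": -0.7}
    - {"xyz": [0.22,-0.009,0],"turn": [0,0,-1],"gripper": -0.7}
    - {"xyz": [0.22,-0.009,0],"turn": [0,0,-1],"gripper": -0.7}
    - {"xyz": [0.22,-0.009,0],"turn": [0,0,-1],"gripper": -0.7}
    - {"xyz": [0.22,-0.009,0],"turn": [0,0,-1],"gripper": -0.7}
    - {"xyz": [0.22,-0.009,0],"turn": [0,0,-1],"gripper": -0.7}
    - {"xyz": [0.11,-0.002,0],"turn": [0,0,-0.5],"gripper": -0.7}
    - {"xyz": [0,0,0],"turn": [0,0,0],"gripper": -0.7}
    - {"xyz": [0,0,0],"turn": [0,0,0],"gripper": -0.7}

```text
time_s: 6.23
position: [0.6227, -0.1802, 0.1265]
tool_rot: [[0.124, 0.992, -0.008], [0.992, -0.124, -0.004], [-0.004, -0.007, -1.0]]
ft_force: [-19.2, -10.2, 9.3]
grip_width: 0.015
```

Now release, rise and look.

step_arm:
  steps:
    - {"xyz": [0,0,0],"turn": [0,0,0],"gripper": 0.2}
    - {"xyz": [0,0,0],"turn": [0,0,0],"gripper": 0.2}
    - {"xyz": [0,0,0],"turn": [0,0,0],"gripper": 0.2}
    - {"xyz": [0,0,0],"turn": [0,0,0],"gripper": 0.2}
    - {"xyz": [0,0,0],"turn": [0,0,0],"gripper": 0.2}
    - {"xyz": [0,0,-0.5],"turn": [0,0,0],"gripper": 0.2}
    - {"xyz": [0,0,-0.5],"turn": [0,0,0],"gripper": 1}
    - {"xyz": [0,0,-0.6],"turn": [0,0,0],"gripper": 1}
    - {"xyz": [0,0,-0.6],"turn": [0,0,0],"gripper": 1}
    - {"xyz": [0,0,-0.6],"turn": [0,0,0],"gripper": 1}
    - {"xyz": [0,0,-0.6],"turn": [0,0,0],"gripper": 1}
    - {"xyz": [0,0,0],"turn": [0,0,0],"gripper": 1}
    - {"xyz": [0,0,0],"turn": [0,0,0],"gripper": 1}

```text
time_s: 7.32
position: [0.6262, -0.1778, 0.2634]
tool_rot: [[0.123, 0.992, 0.002], [0.992, -0.123, -0.001], [-0.001, 0.002, -1.0]]
ft_force: [0.1, 0.4, -1.1]
grip_width: 0.0854
```

Run:
```python
from m import *
s=env.observe(); print(s['position'],s['tool_rot'][:,0],s['q'],s['ft_force'])
for n in('scene','wrist','top'):
    grab(n,n+'2.png'); P,d,im=cloud(n+'2.png'); print(n)
    rect(box(P,im,(.565,-.175),.1,.094,.104,light),P,'bar')
    rect(box(P,im,(.624,-.178),.03,.12,.155,dark),P,'post')
    rect(box(P,im,(.51,-.235),.04,.06,.085),P,'pedal')
    rect(box(P,im,(.545,-.23),.15,.008,.018),P,'base')
```

```text
[ 0.62619101 -0.17775326  0.2633547 ] [ 1.22985306e-01  9.92408211e-01 -7.47106872e-04] [-2.62488734e+01  3.19031653e+01  5.50507233e+01  5.42574610e-03
  9.29002734e+01 -1.09184218e+02] [ 0.0519015   0.37545454 -1.06311973]
scene
bar 133 [ 532.6 -172.4] [45.6 54.7] 80.7 z [0.097 0.1   0.102]
post 74 [ 626.9 -183.4] [14.4 14.4] 69.3 z [0.121 0.139 0.146]
pedal 555 [ 514.4 -236.8] [74.9 70.3] 84.1 z [0.071 0.079 0.084]
base 976 [ 590.2 -226.9] [170.8 265.4] 18.2 z [0.009 0.014 0.017]
wrist
bar 2494 [ 567.  -172.3] [ 45.1 134.1] 82.9 z [0.097 0.099 0.1  ]
post 366 [ 624.3 -179.2] [14.7 14.5] 9.3 z [0.124 0.143 0.145]
pedal 6005 [ 514.1 -236.1] [79.2 70.8] 80.6 z [0.071 0.079 0.083]
base 1445 [ 563.8 -238.1] [154.6 225.3] 17.2 z [0.011 0.013 0.014]
top
bar 0
post 0
pedal 0
base 123 [ 538.5 -233.4] [272.2 218.1] 79.5 z [0.008 0.011 0.017]
```

View pics/wrist2.png

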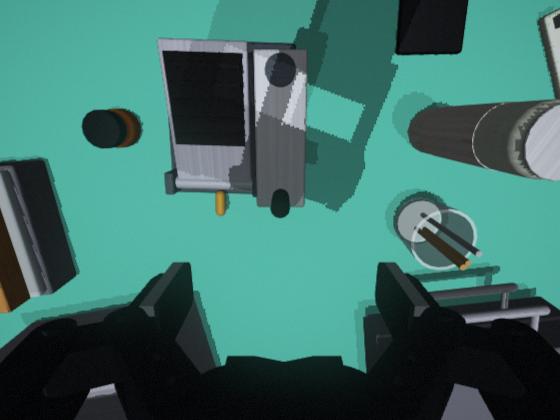

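The guard is aside: the bar is at -7.1° and the unit yaw is -9.4°, so guard is about 1.61. The wrist view shows the bar along the pedal's side with the post at (280,203). Next I go above the knob.

step_arm:
  steps:
    - {"xyz": [0,0,0],"turn": [0,0,0.94],"gripper": 1}
    - {"xyz": [0,0,0],"turn": [0,0,0.94],"gripper": 1}
    - {"xyz": [0,0,0],"turn": [0,0,0.94],"gripper": 1}
    - {"xyz": [0,0,0],"turn": [0,0,0.94],"gripper": 1}
    - {"xyz": [0,0,0],"turn": [0,0,0.94],"gripper": 1}
    - {"xyz": [0,0,0],"turn": [0,0,0.94],"gripper": 1}

```text
time_s: 7.97
position: [0.6257, -0.1777, 0.2609]
tool_rot: [[0.547, 0.837, -0.002], [0.837, -0.547, 0.001], [-0.0, -0.003, -1.0]]
ft_force: [-0.2, -0.1, -0.8]
grip_width: 0.0856
```

step_arm:
  steps:
    - {"xyz": [0.58,-0.675,0],"turn": [0,0,0],"gripper": 1}
    - {"xyz": [0.58,-0.675,0],"turn": [0,0,0],"gripper": 1}
    - {"xyz": [0.58,-0.675,0],"turn": [0,0,0],"gripper": 1}
    - {"xyz": [0.58,-0.675,0],"turn": [0,0,0],"gripper": 1}
    - {"xyz": [0.58,-0.675,0],"turn": [0,0,0],"gripper": 1}
    - {"xyz": [0.58,-0.675,0],"turn": [0,0,0],"gripper": 1}
    - {"xyz": [0.58,-0.675,0],"turn": [0,0,0],"gripper": 1}
    - {"xyz": [0.58,-0.675,0],"turn": [0,0,0],"gripper": 1}
    - {"xyz": [0.58,-0.675,0],"turn": [0,0,0],"gripper": 1}
    - {"xyz": [0.58,-0.675,0],"turn": [0,0,0],"gripper": 1}
    - {"xyz": [0.58,-0.675,0],"turn": [0,0,0],"gripper": 1}
    - {"xyz": [0.58,-0.675,0],"turn": [0,0,0],"gripper": 1}
    - {"xyz": [0.58,-0.675,0],"turn": [0,0,0],"gripper": 1}
    - {"xyz": [0.58,-0.675,0],"turn": [0,0,0],"gripper": 1}
    - {"xyz": [0.58,-0.675,0],"turn": [0,0,0],"gripper": 1}
    - {"xyz": [0,0,0],"turn": [0,0,0],"gripper": 1}
    - {"xyz": [0,0,0],"turn": [0,0,0],"gripper": 1}
    - {"xyz": [0,0,0],"turn": [0,0,0],"gripper": 1}

```text
time_s: 9.47
position: [0.475, 0.3341, 0.2615]
tool_rot: [[0.543, 0.839, -0.001], [0.839, -0.543, -0.001], [-0.002, -0.001, -1.0]]
ft_force: [-0.1, 0.0, 0.3]
grip_width: 0.0855
```

```bash
cat > k.py <<'E'
from m import *
import sys
f=sys.argv[1]
s=env.observe(); print(s['position'],s['tool_rot'][:,0],s['q'],s['ft_force'])
grab('wrist',f); P,d,im=cloud(f)
rect(box(P,im,(.476,.334),.05,.118,.135),P,'wing top')
# phone/platform plane
m=box(P,im,(.506,.245),.055,.06,.1); q=P[m]; A=np.c_[q[:,:2],np.ones(len(q))]
for _ in range(4):
    c,*_r=np.linalg.lstsq(A,q[:,2],rcond=None); k=abs(A@c-q[:,2])<.002; A,q=A[k],q[k]
yaw=np.radians(19.4); print('n',len(q),'slope along holder y',c[:2]@[-np.sin(yaw),np.cos(yaw)],'x',c[:2]@[np.cos(yaw),np.sin(yaw)])
rect(box(P,im,(.506,.24),.16,.009,.016,light),P,'base')
rect(box(P,im,(.506,.24),.16,.06,.1,light),P,'plat')
E
python3 k.py w3.png
```

```text
[0.47504552 0.33410856 0.26145437] [ 0.5434662   0.83942959 -0.00156604] [ 2.34545066e+01  2.45715157e+01  6.79954258e+01 -1.79580905e-02
  8.75288850e+01 -3.36247174e+01] [-0.09374213  0.04661079  0.27579544]
wing top 1145 [474.6 338.3] [13.7 63. ] 56.8 z [0.125 0.128 0.13 ]
n 5738 slope along holder y -0.07488455106601986 x 0.002870230475747606
base 3075 [472.  269.9] [243.3 174.5] 60.4 z [0.011 0.013 0.014]
plat 1727 [551.7 260.8] [183.1 207.8] 19.5 z [0.068 0.076 0.098]
```

View pics/w3.png

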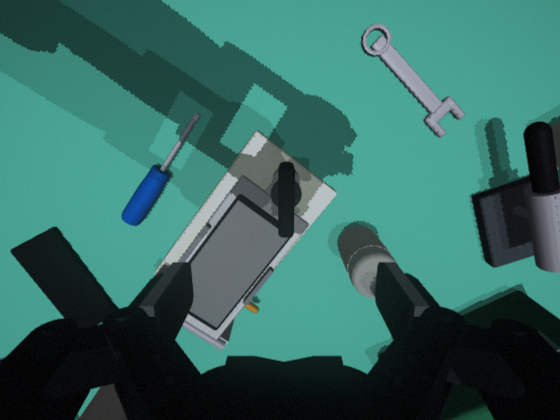

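The wing is vertical in the picture at (286,200) and the bottle sits clear at (365,255). The wing centre is (0.4746, 0.3383) at -33.2°. The platform slope of -0.075 gives a screw angle of about -0.936 rad. I'll grip the wing.

step_arm:
  steps:
    - {"xyz": [0.083,-0.065,0.5],"turn": [0,0,0],"gripper": 0.2}
    - {"xyz": [0,0,0.5],"turn": [0,0,0],"gripper": 0.2}
    - {"xyz": [0,0,0.5],"turn": [0,0,0],"gripper": 0.2}
    - {"xyz": [0,0,0.5],"turn": [0,0,0],"gripper": 0.2}
    - {"xyz": [0,0,0.5],"turn": [0,0,0],"gripper": 0.2}
    - {"xyz": [0,0,0.5],"turn": [0,0,0],"gripper": 0.2}
    - {"xyz": [0,0,0.5],"turn": [0,0,0],"gripper": 0.2}
    - {"xyz": [0,0,0.09],"turn": [0,0,0],"gripper": 0.2}
    - {"xyz": [0,0,0],"turn": [0,0,0],"gripper": -0.75}
    - {"xyz": [0,0,0],"turn": [0,0,0],"gripper": -0.75}
    - {"xyz": [0,0,0],"turn": [0,0,0],"gripper": -0.75}
    - {"xyz": [0,0,0],"turn": [0,0,0],"gripper": -0.75}
    - {"xyz": [0,0,0],"turn": [0,0,0],"gripper": -0.75}
    - {"xyz": [0,0,0],"turn": [0,0,0],"gripper": -0.75}
    - {"xyz": [0,0,0],"turn": [0,0,0],"gripper": -0.75}
  squeeze: 30

```text
time_s: 10.77
position: [0.4744, 0.3369, 0.1203]
tool_rot: [[0.544, 0.839, -0.0], [0.839, -0.544, -0.003], [-0.003, 0.001, -1.0]]
ft_force: [-3.5, -11.9, 6.3]
grip_width: 0.0134
```

step_arm:
  steps:
    - {"xyz": [0,0,0],"turn": [0,0,-0.9],"gripper": -0.75}
    - {"xyz": [0,0,0],"turn": [0,0,-0.9],"gripper": -0.75}
    - {"xyz": [0,0,0],"turn": [0,0,-0.9],"gripper": -0.75}
    - {"xyz": [0,0,0],"turn": [0,0,-0.9],"gripper": -0.75}
    - {"xyz": [0,0,0],"turn": [0,0,-0.9],"gripper": -0.75}
    - {"xyz": [0,0,0],"turn": [0,0,-0.9],"gripper": -0.75}
    - {"xyz": [0,0,0],"turn": [0,0,-0.9],"gripper": -0.75}
    - {"xyz": [0,0,0],"turn": [0,0,-0.9],"gripper": -0.75}
    - {"xyz": [0,0,0],"turn": [0,0,-0.9],"gripper": -0.75}
    - {"xyz": [0,0,0],"turn": [0,0,-0.9],"gripper": -0.75}
    - {"xyz": [0,0,0],"turn": [0,0,-0.9],"gripper": -0.75}
    - {"xyz": [0,0,0],"turn": [0,0,-0.9],"gripper": -0.75}
    - {"xyz": [0,0,0],"turn": [0,0,-0.9],"gripper": -0.75}
    - {"xyz": [0,0,0],"turn": [0,0,0],"gripper": -0.75}
    - {"xyz": [0,0,0],"turn": [0,0,0],"gripper": -0.75}

```text
time_s: 12.02
position: [0.4743, 0.3368, 0.1203]
tool_rot: [[-0.354, 0.935, -0.001], [0.935, 0.354, -0.004], [-0.003, -0.002, -1.0]]
ft_force: [-5.0, -11.2, 6.7]
grip_width: 0.0136
```

step_arm:
  steps:
    - {"xyz": [0,0,0],"turn": [0,0,0],"gripper": 0}
    - {"xyz": [0,0,0],"turn": [0,0,0],"gripper": 0}
    - {"xyz": [0,0,0],"turn": [0,0,0],"gripper": 0}
    - {"xyz": [0,0,0],"turn": [0,0,0],"gripper": 0}
    - {"xyz": [0,0,0],"turn": [0,0,0],"gripper": 0}
    - {"xyz": [0,0,-0.5],"turn": [0,0,0],"gripper": 0}
    - {"xyz": [0,0,-0.5],"turn": [0,0,0],"gripper": 0}
    - {"xyz": [0,0,-0.5],"turn": [0,0,0],"gripper": 0}
    - {"xyz": [0,0,-0.5],"turn": [0,0,0],"gripper": 0}
    - {"xyz": [0,0,-0.5],"turn": [0,0,0],"gripper": 0}
    - {"xyz": [0,0,-0.5],"turn": [0,0,0],"gripper": 0}
    - {"xyz": [0,0,-0.5],"turn": [0,0,0],"gripper": 0}
    - {"xyz": [0,0,0],"turn": [0,0,0],"gripper": 0}
    - {"xyz": [0,0,0],"turn": [0,0,0],"gripper": 0}

```text
time_s: 13.18
position: [0.4749, 0.3388, 0.2594]
tool_rot: [[-0.354, 0.935, 0.002], [0.935, 0.354, 0.001], [0.0, 0.002, -1.0]]
ft_force: [0.2, 0.1, -0.5]
grip_width: 0.0427
```

```bash
python3 k.py w4.png
python3 - <<'E'
from m import *
grab('scene','s4.png');P,d,im=cloud('s4.png')
m=box(P,im,(.506,.245),.055,.06,.1); q=P[m]; A=np.c_[q[:,:2],np.ones(len(q))]
for _ in range(4):
    c,*_r=np.linalg.lstsq(A,q[:,2],rcond=None); k=abs(A@c-q[:,2])<.003; A,q=A[k],q[k]
print(len(q),c[:2]@[-.332,.943])
E
```

```text
[0.47487965 0.33881026 0.25935591] [-3.53587167e-01  9.35401569e-01  1.38934772e-04] [ 2.38856313e+01  2.48247168e+01  6.79256886e+01  2.02701025e-03
  8.71424916e+01 -8.68213406e+01] [ 0.21402832  0.12385549 -0.53634675]
wing top 1164 [474.7 337. ] [63.  13.8] 20.9 z [0.125 0.128 0.13 ]
n 7375 slope along holder y -1.5767656375382296e-05 x 0.0057313737625368875
base 3720 [447.6 259. ] [261.8 157.7] 81.3 z [0.011 0.013 0.014]
plat 10241 [547.5 257.1] [180.9 223.7] 14.3 z [0.079 0.088 0.09 ]
736 -0.005829024191638099
```

The platform is level (slope about 0) and the wing at 20.9° agrees. Next I go above the pedal with the fingers shut.

step_arm:
  steps:
    - {"xyz": [0,0,0],"turn": [0,0,0.94],"gripper": -1}
    - {"xyz": [0,0,0],"turn": [0,0,0.94],"gripper": -1}
    - {"xyz": [0,0,0],"turn": [0,0,0.94],"gripper": -1}
    - {"xyz": [0,0,0],"turn": [0,0,0.94],"gripper": -1}
    - {"xyz": [0,0,0],"turn": [0,0,0.94],"gripper": -1}
    - {"xyz": [0,0,0],"turn": [0,0,0.94],"gripper": -1}
    - {"xyz": [0,0,0],"turn": [0,0,0.94],"gripper": -1}

```text
time_s: 13.87
position: [0.4745, 0.3385, 0.2573]
tool_rot: [[0.168, 0.986, -0.002], [0.986, -0.168, -0.001], [-0.001, -0.002, -1.0]]
ft_force: [-0.2, 0.5, -0.4]
grip_width: -0.0002
```

step_arm:
  steps:
    - {"xyz": [-0.877,0.19,0],"turn": [0,0,0],"gripper": -1}
    - {"xyz": [-0.877,0.19,0],"turn": [0,0,0],"gripper": -1}
    - {"xyz": [-0.877,0.19,0],"turn": [0,0,0],"gripper": -1}
    - {"xyz": [-0.877,0.19,0],"turn": [0,0,0],"gripper": -1}
    - {"xyz": [-0.877,0.19,0],"turn": [0,0,0],"gripper": -1}
    - {"xyz": [-0.877,0.19,0],"turn": [0,0,0],"gripper": -1}
    - {"xyz": [-0.877,0.19,0],"turn": [0,0,0],"gripper": -1}
    - {"xyz": [-0.877,0.19,0],"turn": [0,0,0],"gripper": -1}
    - {"xyz": [-0.877,0.19,0],"turn": [0,0,0],"gripper": -1}
    - {"xyz": [-0.877,0.19,0],"turn": [0,0,0],"gripper": -1}
    - {"xyz": [-0.877,0.19,0],"turn": [0,0,0],"gripper": -1}
    - {"xyz": [-0.877,0.19,0],"turn": [0,0,0],"gripper": -1}
    - {"xyz": [-0.877,0.19,0],"turn": [0,0,0],"gripper": -1}
    - {"xyz": [-0.877,0.19,0],"turn": [0,0,0],"gripper": -1}
    - {"xyz": [-0.877,0.19,0],"turn": [0,0,0],"gripper": -1}
    - {"xyz": [-0.877,0.19,0],"turn": [0,0,0],"gripper": -1}
    - {"xyz": [0,0,0],"turn": [0,0,0],"gripper": -1}
    - {"xyz": [0,0,0],"turn": [0,0,0],"gripper": -1}
    - {"xyz": [0,0,0],"turn": [0,0,0],"gripper": -1}

```text
time_s: 15.45
position: [0.5021, -0.2345, 0.2577]
tool_rot: [[0.165, 0.986, -0.002], [0.986, -0.165, 0.002], [0.001, -0.002, -1.0]]
ft_force: [-0.5, -0.2, -0.8]
grip_width: 0.0001
```

Run:
```python
from m import *
s=env.observe(); print(s['position'],s['tool_rot'][:,0],s['q'],s['ft_force'])
grab('wrist','w5.png');P,d,im=cloud('w5.png')
rect(box(P,im,(.565,-.175),.1,.094,.104),P,'bar')
rect(box(P,im,(.624,-.178),.03,.12,.155,dark),P,'post')
rect(box(P,im,(.504,-.235),.055,.06,.09,dark),P,'pad dark')
```

```text
[ 0.50214306 -0.23447815  0.25773007] [0.16456866 0.98636479 0.0012858 ] [-3.72787611e+01  2.19896324e+01  7.27943054e+01  1.71066820e-02
  8.53416595e+01 -1.17808049e+02] [-0.49852504 -0.15984449 -0.81880861]
bar 4912 [ 561.8 -171.7] [ 46.5 126.8] 82.8 z [0.097 0.099 0.1  ]
post 0
pad dark 3928 [ 518.7 -235.5] [73.5 80.5] 80.6 z [0.069 0.077 0.083]
```

View pics/w5.png

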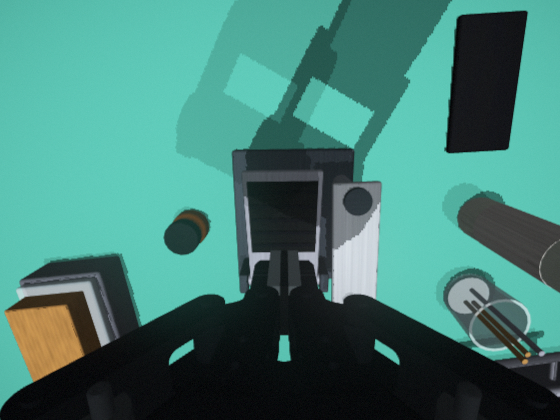

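The bar is still aside at -7.2°. The fingers are over the pad at (283,215). Now I press.

step_arm:
  steps:
    - {"xyz": [0,0,0.6],"turn": [0,0,0],"gripper": -1}
    - {"xyz": [0,0,0.6],"turn": [0,0,0],"gripper": -1}
    - {"xyz": [0,0,0.6],"turn": [0,0,0],"gripper": -1}
    - {"xyz": [0,0,0.6],"turn": [0,0,0],"gripper": -1}
    - {"xyz": [0,0,0.6],"turn": [0,0,0],"gripper": -1}
    - {"xyz": [0,0,0.6],"turn": [0,0,0],"gripper": -1}
    - {"xyz": [0,0,0.3],"turn": [0,0,0],"gripper": -1}
    - {"xyz": [0,0,0.15],"turn": [0,0,0],"gripper": -1}
    - {"xyz": [0,0,0.15],"turn": [0,0,0],"gripper": -1}
    - {"xyz": [0,0,0.15],"turn": [0,0,0],"gripper": -1}
    - {"xyz": [0,0,0.15],"turn": [0,0,0],"gripper": -1}
    - {"xyz": [0,0,0.15],"turn": [0,0,0],"gripper": -1}
    - {"xyz": [0,0,0],"turn": [0,0,0],"gripper": -1}

```text
time_s: 16.58
position: [0.5022, -0.2345, 0.0732]
tool_rot: [[0.164, 0.987, -0.0], [0.987, -0.164, -0.0], [-0.0, -0.0, -1.0]]
ft_force: [-4.5, 1.6, 8.2]
grip_width: 0.0001
```

step_arm:
  steps:
    - {"xyz": [0,0,0.06],"turn": [0,0,0],"gripper": -1}
    - {"xyz": [0,0,0.06],"turn": [0,0,0],"gripper": -1}
    - {"xyz": [0,0,0],"turn": [0,0,0],"gripper": -1}
    - {"xyz": [0,0,0],"turn": [0,0,0],"gripper": -1}

```text
time_s: 16.92
position: [0.5023, -0.2345, 0.0706]
tool_rot: [[0.163, 0.987, 0.001], [0.987, -0.163, -0.001], [-0.001, 0.001, -1.0]]
ft_force: [-9.9, 3.9, 20.5]
grip_width: 0.0004
```

step_arm:
  steps:
    - {"xyz": [0,0,0.04],"turn": [0,0,0],"gripper": -1}
    - {"xyz": [0,0,0],"turn": [0,0,0],"gripper": -1}
    - {"xyz": [0,0,0],"turn": [0,0,0],"gripper": -1}
    - {"xyz": [0,0,0],"turn": [0,0,0],"gripper": -1}
    - {"xyz": [0,0,0],"turn": [0,0,0],"gripper": -1}
    - {"xyz": [0,0,0],"turn": [0,0,0],"gripper": -1}
    - {"xyz": [0,0,0],"turn": [0,0,0],"gripper": -1}
    - {"xyz": [0,0,0],"turn": [0,0,0],"gripper": -1}
    - {"xyz": [0,0,0],"turn": [0,0,0],"gripper": -1}
    - {"xyz": [0,0,0],"turn": [0,0,0],"gripper": -1}
    - {"xyz": [0,0,0],"turn": [0,0,0],"gripper": -1}
    - {"xyz": [0,0,0],"turn": [0,0,0],"gripper": -1}
    - {"xyz": [0,0,0],"turn": [0,0,0],"gripper": -1}

```text
time_s: 18.0
position: [0.5023, -0.2345, 0.0702]
tool_rot: [[0.163, 0.987, 0.001], [0.987, -0.163, -0.002], [-0.002, 0.002, -1.0]]
ft_force: [-12.6, 6.4, 32.3]
grip_width: -0.0001
```

Run:
```python
from m import *
s=env.observe(); print(s['position'],s['ft_force'])
for n in('wrist','scene'):
    grab(n,n+'6.png');P,d,im=cloud(n+'6.png')
    m=box(P,im,(.504,-.235),.06,.03,.066); q=P[m]; A=np.c_[q[:,:2],np.ones(len(q))]
    for _ in range(5):
        c,*_r=np.linalg.lstsq(A,q[:,2],rcond=None); k=abs(A@c-q[:,2])<.0025; A,q=A[k],q[k]
    print(n,len(q),'slope along unit x',c[:2]@[.9866,-.163],'z med',np.median(q[:,2]))
```

```text
[ 0.50225258 -0.23453088  0.07021273] [-12.59020179   6.42971407  32.3241882 ]
wrist 9620 slope along unit x 0.09731030112369939 z med 0.05181057341328954
scene 398 slope along unit x 0.014295153010948553 z med 0.05353525957794275
```

The pedal is on its stop: 32 N, no further travel, and the tread at 52 mm. It has been held for over a second, so I release.

step_arm:
  steps:
    - {"xyz": [0,0,-0.15],"turn": [0,0,0],"gripper": -1}
    - {"xyz": [0,0,-0.15],"turn": [0,0,0],"gripper": -1}
    - {"xyz": [0,0,-0.15],"turn": [0,0,0],"gripper": -1}
    - {"xyz": [0,0,-0.15],"turn": [0,0,0],"gripper": -1}
    - {"xyz": [0,0,-0.15],"turn": [0,0,0],"gripper": -1}
    - {"xyz": [0,0,-0.3],"turn": [0,0,0],"gripper": -1}
    - {"xyz": [0,0,-0.6],"turn": [0,0,0],"gripper": -1}
    - {"xyz": [0,0,-0.6],"turn": [0,0,0],"gripper": -1}
    - {"xyz": [0,0,-0.6],"turn": [0,0,0],"gripper": -1}
    - {"xyz": [0,0,-0.6],"turn": [0,0,0],"gripper": -1}
    - {"xyz": [0,0,-0.6],"turn": [0,0,0],"gripper": -1}
    - {"xyz": [0,0,0],"turn": [0,0,0],"gripper": -1}
    - {"xyz": [0,0,0],"turn": [0,0,0],"gripper": -1}
    - {"xyz": [0,0,0],"turn": [0,0,0],"gripper": -1}

```text
time_s: 19.27
position: [0.5019, -0.2347, 0.2275]
tool_rot: [[0.164, 0.986, -0.002], [0.986, -0.164, 0.001], [0.001, -0.002, -1.0]]
ft_force: [-0.2, -0.5, -0.2]
grip_width: 0.0001
```

Run:
```python
from m import *
s=env.observe(); print(s['time_s'],s['position'],s['ft_force'])
for n in('wrist','scene'):
    grab(n,n+'7.png');P,d,im=cloud(n+'7.png');print(n)
    rect(box(P,im,(.565,-.175),.1,.094,.104),P,'bar')
    rect(box(P,im,(.504,-.235),.055,.045,.09),P,'pedal')
    for nm,cc,rr,lo in(('pedal',(.504,-.235),.04,.04),('plat',(.506,.245),.055,.06)):
        m=box(P,im,cc,rr,lo,.1); q=P[m]; A=np.c_[q[:,:2],np.ones(len(q))]
        if len(q)<50: continue
        for _ in range(4):
            c,*_r=np.linalg.lstsq(A,q[:,2],rcond=None); k=abs(A@c-q[:,2])<.003; A,q=A[k],q[k]
        print(nm,c[:2]@[.9866,-.163] if nm=='pedal' else c[:2]@[-.332,.943])
```

```text
19.2667 [ 0.50190398 -0.23465404  0.22746888] [-0.17397439 -0.54266147 -0.17083588]
wrist
bar 5034 [ 553.  -170.6] [ 46.6 109.3] 82.8 z [0.097 0.099 0.1  ]
pedal 6195 [ 517.6 -237.1] [80.1 78.3] 80.9 z [0.069 0.078 0.083]
pedal -0.18975212838604993
scene
bar 699 [ 568.8 -176.6] [ 47.4 141. ] 83.3 z [0.097 0.1   0.103]
pedal 759 [ 518.  -242.5] [79.3 79.2] 80.6 z [0.069 0.078 0.085]
pedal -0.2166968504043153
plat -0.0024434518136271103
```

View pics/scene7.png

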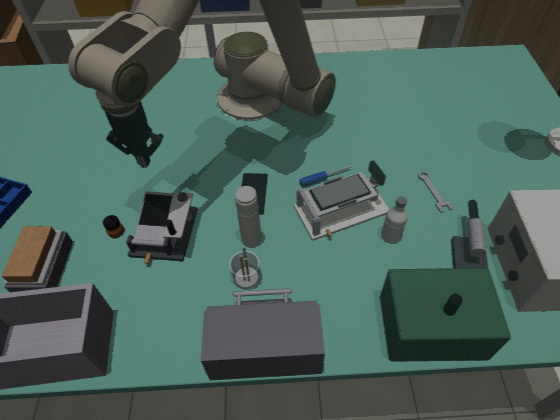

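The scene picture shows the pedal up, the guard aside (post at 171,227), the platform level at (340,193), the bystanders where they were, and the arm clear. I'm handing in.

```bash
python3 -c "
from rig import order; print(order.close_job())"
```

```text
the job is handed in; nothing more can be done
None
```

I did the whole task in about 19 s of robot time and handed it in. The hand-in reports no verdict, so these are my own checks.

1. **Guard:** I swung the bar aside by its post. It stands at about 1.6 rad, on its stop. It was still there after the pedal press.
2. **Platform:** I turned the tilt screw about 0.94 rad anticlockwise. The platform slope went from -0.075 to about 0. The last camera check gave -0.002 rad, and an earlier scene-camera reading gave -0.006; both are inside the 0.02 limit.
3. **Pedal:** I pressed it with the closed fingers to its stop and held it for over a second. The force reached 32 N with no further travel, and the tread was 52 mm high. After release it is back at its original height.

At the end the arm was clear, with wrist force about 0. In the last scene picture the other items stand where they started; I judged this by eye and did not measure it.

One check disagreed. While the pedal was down, the wrist camera's slope fit gave 0.097, probably because the fingers were in the fitted area. The tread height, the force and the scene camera (0.014) all agreed that the pedal was on its stop.

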